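# Hold the incubator cover at its index mark

### The arm

A 7-joint arm with a two-finger parallel gripper is mounted at the origin on the work surface. World frame = base frame: x ahead of the robot, y to its left, z up, the work surface at z = 0. Lengths are in m, angles in rad, forces in N, time in s.
With the tool pointing down it reaches from about 0.425 to 1.025 m from the base axis. Payload 3.6 kg.
Tool frame: the origin (TCP) lies midway between the tips of the shut fingers; the grasp point (between the pads) lies 19 mm behind it; z points along the fingers, y is the line along which they close (so a half turn about z gives the same grasp; the last joint's range is limited). The gripper opens to 85 mm and grips with 20 to 120 N. Pads are 22 mm wide; open, the fingers measure 114 mm over their backs; the gripper's body (76 mm by 85 mm) begins 54 mm behind the grasp point. The pads swing forward as they close: fully open they stand 13 mm farther back than shut.
Start: joints at [1.135, 0.591, 0.048, 1.609, -0.033, 0.943, -0.034], TCP at [0.243, -0.683, 0.231] pointing down, gripper open.
Joint ranges: [-2.69, 2.69], [-0.47, 2.24], [-1.27, 1.36], [0.19, 2.51], [-1.53, 4.68], [0.08, 2.07], [-3.09, 3.09]. Speed limits (rad/s): [2.57, 2.57, 3.14, 3.14, 3.14, 3.14, 3.14].

### API

Orientations are given as a 3x3 rotation matrix whose columns are the frame's x, y, z axes.
In Python, from plant import sense, camera, finish_job gives the robot as it stands.
- The arm moves only by the tool apply_moves, never from a script. Its argument "series" is a list of rows, each an object of numbers: "fingers": the gripper's target within -1 to 1 (shut at 1, half-way at 0, fully open at -1); "x", "y", "z": the shift along the tool's x, y, z in mm; "rx", "ry", "rz": the turn, a rotation vector about the tool's x, y, z in degrees. A call has 1 to 5 rows; each row is the pose to reach, as a shift and turn from the pose commanded when the call began, along the tool's axes at that moment; what a row does not reach only later rows make up. A row lasts 1/8 s, in which the tool goes at most 62.5 mm and 10.7 degrees, less where a joint would pass 70% of its speed; a pose out of reach is approached as far as the arm can. A call with a gripper value outside its range is refused whole. The fingers move at their own pace and stop on an object; "force" is the grip in N (left out, the last holds). Time passes only in rows, so rows that repeat a pose let the fingers close. It gives the time, the measured TCP pose, the force and the opening at its end, in the units of the state.
- sense(): the state, without advancing time (a new reading comes with each control period).
- camera(name): name is "side" or "top"; returns a dict with "img" (384x512x3 uint8, red, green, blue), "fx", "fy", "cx", "cy" (pixels), "dist_coeffs" ([k1, k2, p1, p2, k3] as OpenCV has them; the pictures are not rectified), "position" and "orientation" of the camera in the world. Camera axes: x right, y up, looking along -z (the intrinsics and any distortion apply to the point x, -y, -z); pixel columns grow to the right and rows downward; lengths in m; the calibration is good to about 2 mm. A picture is of the moment at which its call begins. There is no depth.
- finish_job(): hands the job in, once; it reports no verdict.
The state is a dict: "clock": time; "q": joint angles; "joint_vel": joint speeds; "joint_efforts": joint torques, N m; "eef_pos": TCP position; "tcp_rot": TCP orientation; "ft_force": force on the tool from outside, world axes, zero at the start; "wrist_torque": the same for the moment, N m; "width": opening from 0.0 (shut) to 1.0 (fully open).
Only numpy, scipy, OpenCV 4.12 (cv2) and the standard library are available. Lean on these libraries where they do the work, as an engineer would, in place of code of your own. Each camera call takes 0.05 s, during which the arm holds its last target. There are 200 camera calls.

### The job

The slides in the white incubator are due for a look: draw the thermometer straight up out of the guide tube on the shut cover and stand it, stem down, in the empty steel beaker. Then take the cover by its bar, swing it up until the pin on its side lines up with the pin of the index arm, and finish while still holding it there, steady, because it falls shut when let go. Leave the index arm as it is set and do not disturb anything else on the bench.

Things in the scene. Friction and masses are not known exactly. Their poses are not given: they have to be found in the camera images.
- incubator: slide incubator fixed to the bench: white open box 200 (x) x 240 (y) x 90 high, walls 6, a cover hinged along its rear (+x) top edge. Origin: centre of its underside; x points to the hinge (rear) side, y along the hinge, z up. It stands at varied places and yaws (within 0.3 rad).
- cover (a joint): angle (rad) of the incubator's hinged cover: 0 shut (level), grows as its front edge rises (turning about the incubator's +y axis), stop at 1.4. Plate 200 x 240 x 8, about 0.6 kg (varies); nothing holds it up: it falls shut when let go at any angle.
- cover_hinge (a point): point on the cover's hinge line, mid-width, at the underside of the plate: 100 behind the incubator's centre (+x), 90 above the bench. Its axes turn with the cover: with the cover shut they are the incubator's; x points from the front edge to the hinge, z out of the cover's top.
- cover_bar (a point): middle of the cover's steel grip: a round bar 10 dia, 100 long along y, its axis 45 above the cover's top on two legs at its ends. In the cover's axes it lies 165 in front of the hinge line (-x) and 53 above it (+z), mid-width; 143 above the bench when shut. A round bar can turn between the fingers as the cover swings.
- cover_pin (a point): steel stub pin 10 dia, 8 long, on the cover's +y side edge, 190 from the hinge line, 4 above it. It points at the index pin when the cover stands at the marked angle. Axes are the cover's.
- index (a joint): angle (rad) of the index arm, the mark: measured about the same hinge line and from the same zero as the cover's angle (0.5 to 0.95 at the start). Stiff by friction; it stays where it is set.
- index_pin (a point): steel stub pin 10 dia, 20 long, at the end of the index arm, a thin steel strip (190 x 4 x 14) beside the +y side of the incubator, with a fixed dark curved rod just outside it; raised, it stands up beside the cover in the way of things carried over that side. The pin lies 190 from the hinge line, 20 farther out in y than the cover's pin. Axes as the cover's at that angle.
- guide_mouth (a point): centre of the mouth of the aluminium guide tube on the cover: 19 outside, bore 11, rising 35 above the cover's top (133 above the bench when shut); 100 in front of the hinge line and 85 to the -y side of mid-width.
- thermometer: stem thermometer, 150 long, about 0.06 kg: steel stem 8 dia x 105, then a black round head 22 dia x 45. Origin at the tip of the stem, z along it to the head. It starts upright in the guide tube, head resting on the tube's mouth, stem through the cover, tip 28 above the bench; it is drawn straight up by 105 to come free.
- thermo_head (a point): grip point in the thermometer's head, on its axis, 130 from the tip of the stem.
- beaker: empty steel beaker, loose, 0.35 kg, 60 dia at the rim, 48 at its foot, wall 3, 100 high, inner floor 4 above its underside; origin centre of its underside. It stands to the left or the right of the incubator; the wider pot on the other side holds pens.
- dish_stack: stack of four clear culture dishes, 90 dia x 56 high, loose, a bystander; origin centre of its underside.
- pen_pot: steel pot 72 dia x 95 high full of pens (155 high with them), loose, a bystander; origin centre of its underside.
- slide_box: cardboard slide box 100 x 85 x 34, loose, a bystander; origin centre of its underside.
- bottle: white plastic bottle 68 dia x 160 high, loose, a bystander; origin centre of its underside.
- loupe: aluminium loupe 48 dia x 42 high, loose, a bystander; origin centre of its underside.
- timer: white bench timer 50 x 65 x 50, loose, a bystander; origin centre of its underside.
Things that resemble listed ones, but are neither listed nor needed, are in the scene too. Leave any blue or turquoise look-alike of the beaker alone.

How it is judged:
On the way, in this order (a step that is already met when the one before it is completed fails the run):
1. the thermometer is drawn clear of the guide tube while the cover is shut (z of thermometer in the frame of incubator above 0.134 m and value of joint cover below 0.08 rad), for 0.1 s.
2. the thermometer stands stem down in the upright beaker, let go, and the cover is still shut (horizontal distance between thermometer and beaker below 0.03 m and z of thermometer in the frame of beaker below 0.03 m and angle between thermometer's own z axis and vertical below 0.8 rad and contact force between the fingers and thermometer below 0.05 N and angle between beaker's own z axis and vertical below 0.15 rad and value of joint cover below 0.08 rad), for 0.2 s.
3. the cover is held at the index mark (angle between the x axis of cover_pin and the x axis of index_pin, either way round below 0.08 rad and contact force between the fingers and cover above 1 N), for 0.2 s.
At the end, for the whole second after the job is handed in: The cover is held by the fingers within 0.08 rad (15 mm at the pins) of the index arm's angle, still (under 0.05 rad/s) and not propped by the thermometer or the beaker; the thermometer stands stem down in the upright beaker, tip within 30 mm of its foot, let go (all of step 3 and velocity of joint cover between -0.05 and 0.05 rad/s and horizontal distance between thermometer and beaker below 0.03 m and z of thermometer in the frame of beaker below 0.03 m and angle between thermometer's own z axis and vertical below 0.8 rad and contact force between the fingers and thermometer below 0.05 N and angle between beaker's own z axis and vertical below 0.15 rad and linear speed of beaker below 0.03 m/s and contact force between each of thermometer, beaker and cover below 0.05 N); the arm keeps its last pose, push and grip.
It fails at once if the cover is raised before the thermometer stands in the beaker (value of joint cover above 0.12 rad and not (horizontal distance between thermometer and beaker below 0.03 m and z of thermometer in the frame of beaker below 0.03 m and angle between thermometer's own z axis and vertical below 0.8 rad)).
It fails at once if the index arm is shifted by more than 15 mm (distance of index_pin from where it was at the start of the episode above 0.015 m).
It fails at once if the beaker is knocked over (angle between beaker's own z axis and vertical above 0.6 rad).
It fails at once if a bystander is moved by more than 30 mm (distance of any of dish_stack, pen_pot, slide_box, bottle, loupe, timer from where it was at the start of the episode above 0.03 m).
It also fails if it takes over 64 s, if anything falls off the work surface, if the arm or the gripper's body presses on something with over 40 N, if the wrist force passes 120 N, or if a joint passes its speed limit or range.

## Working session

There is one attempt and no reset: what is moved stays moved. The work goes in short steps, Python scripts to look and compute and a tool call to move; the robot and the scene stay as the last step left them, time stands still between calls to the robot, and variables do not carry over. Pictures are saved under pics/ and viewed, on a budget of 10 in all, crops included, one or two more only if the job needs it, and the job is handed in when it is done.

Besides the shell and the picture viewer there is one more tool, called after "Call:" as name(argument=value, ...), one argument or row to a line, values as JSON. apply_moves: Moves the arm, as the interface text tells. Its arguments: {"type":"object","properties":{"series":{"type":"array","items":{"type":"object","properties":{"fingers":{"type":"number"},"x":{"type":"number"},"y":{"type":"number"},"z":{"type":"number"},"rx":{"type":"number"},"ry":{"type":"number"},"rz":{"type":"number"}}}},"force":{"type":"number"}},"required":["series"]}

```bash
mkdir -p pics; cat > h.py <<'E'
import numpy as np, cv2
from plant import sense, camera, finish_job
def ray(c,uv):
    K=np.array([[c["fx"],0,c["cx"]],[0,c["fy"],c["cy"]],[0,0,1]])
    p=cv2.undistortPoints(np.array(uv,float).reshape(-1,1,2),K,np.array(c["dist_coeffs"],float)).reshape(-1,2)
    d=np.c_[p[:,0],-p[:,1],-np.ones(len(p))]@np.array(c["orientation"]).T
    return np.array(c["position"]),d
def onz(c,uv,z):
    o,d=ray(c,uv); z=np.broadcast_to(z,len(d)); return o+d*((z-o[2])/d[:,2])[:,None]
def proj(c,P):
    K=np.array([[c["fx"],0,c["cx"]],[0,c["fy"],c["cy"]],[0,0,1]])
    q=(np.atleast_2d(P)-c["position"])@np.array(c["orientation"])*[1,-1,-1]
    return cv2.projectPoints(q,np.zeros(3),np.zeros(3),K,np.array(c["dist_coeffs"],float))[0].reshape(-1,2)
def save(c,n,box=None,s=1):
    im=c["img"][:,:,::-1]
    if box: im=im[box[1]:box[3],box[0]:box[2]]
    cv2.imwrite("pics/"+n,cv2.resize(im,None,fx=s,fy=s,interpolation=cv2.INTER_CUBIC))
E
python3 - <<'E'
from h import *
import pickle
for n in("top","side"):
    c=camera(n);save(c,n+"0.png",None,1.56);pickle.dump(c,open(n+"0.pkl","wb"))
    print(n,c["fx"],c["dist_coeffs"],np.round(c["position"],3),np.round(c["orientation"],3).tolist())
print(sense())
E
```

```text
top 500.1448973775964 [0.05184087 0.         0.         0.         0.        ] [0.293 0.02  1.754] [[-0.006, 0.987, -0.161], [-1.0, -0.008, -0.012], [-0.013, 0.161, 0.987]]
side 461.77584279299606 [-0.11278733  0.          0.          0.          0.        ] [ 0.068 -1.231  1.149] [[0.93, 0.239, -0.279], [-0.367, 0.56, -0.743], [-0.022, 0.793, 0.609]]
{'clock': 0.1, 'q': array([ 1.13550547,  0.59202963,  0.04830747,  1.60972784, -0.03333393,
        0.94270752, -0.03370823]), 'joint_vel': array([-0.00113093, -0.00268121, -0.00037741, -0.0036022 , -0.00116331,
       -0.00016157, -0.0003484 ]), 'joint_efforts': array([ 4.61394651e-03, -5.49999332e+01,  1.55347466e+00, -1.98825753e+01,
        9.78675991e-03,  3.76596945e-03,  1.44016596e-06]), 'eef_pos': array([ 0.24275872, -0.68233518,  0.23024104]), 'tcp_rot': array([[ 9.42139614e-01,  3.35219845e-01, -7.77324834e-04],
       [ 3.35220734e-01, -9.42137671e-01,  1.91531712e-03],
       [-9.02947019e-05, -2.06507153e-03, -9.99997864e-01]]), 'ft_force': array([-0.40646739, -0.02390607,  0.90375804]), 'wrist_torque': array([-0.008752  , -0.0578326 , -0.05618447]), 'width': 1.0024788231776232}
```

View pics/top0.png

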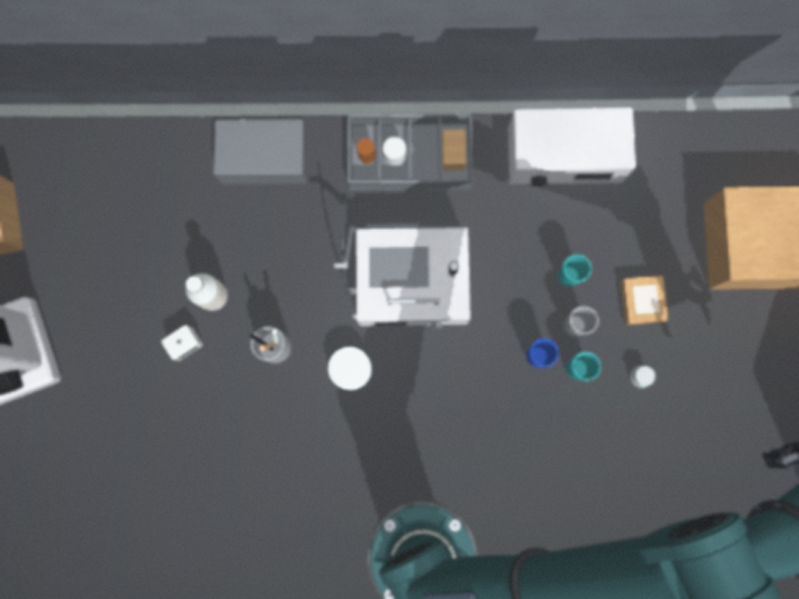

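View pics/side0.png

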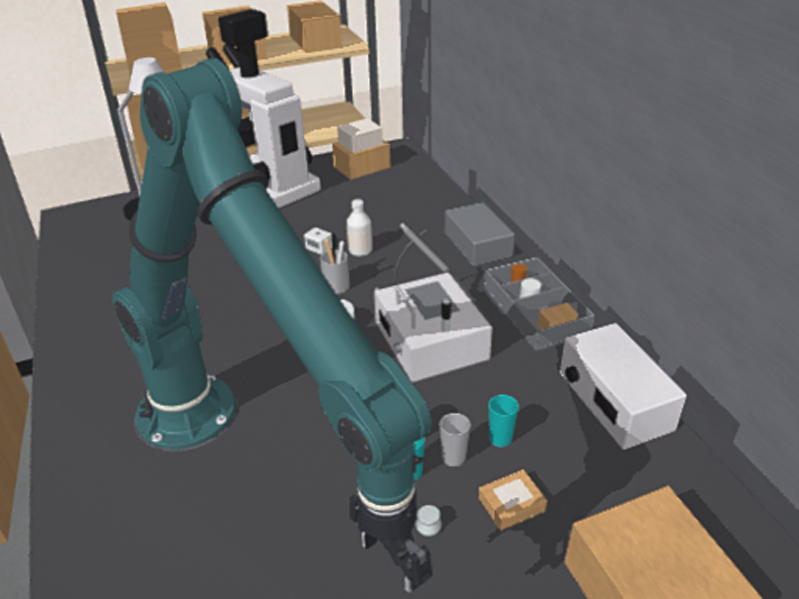

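Top shows the incubator at (356–470, 228–322), the thermometer head at (454,267), the grip bar at (389–438, 300), the grey beaker at (584,320) and the index arm at the left side (340,265). The side view shows the arm raised, the head at (446,310) and the beaker at (455,440).

```bash
python3 - <<'E'
from h import *
import pickle
t=pickle.load(open("top0.pkl","rb"));s=pickle.load(open("side0.pkl","rb"))
a=cv2.resize(t["img"][138:218,210:310],None,fx=5,fy=5,interpolation=2)
b=cv2.resize(s["img"][135:245,235:345],None,fx=5,fy=5,interpolation=2)[:, :]
b2=cv2.resize(t["img"][190:230,355:395],None,fx=5,fy=5)
W=np.zeros((800-200,500+300,3),np.uint8)
b=cv2.resize(b,(300,300)); W[:400,:500]=a; W[:300,500:]=b; W[400:,:200]=b2
b3=cv2.resize(s["img"][255:305,275:325],None,fx=4,fy=4);W[400:,200:400]=b3
b4=cv2.resize(s["img"][140:200,240:320],None,fx=5,fy=5);W[300:600,400:800]=b4
cv2.imwrite("pics/crop.png",W[:,:,::-1])
# cover top: white mask convex hull
im=t["img"].astype(int);m=((im.min(2)>150)).astype(np.uint8)
m[:,:222]=0;m[:,305:]=0;m[:140]=0;m[212:]=0
cs=cv2.findContours(m,0,1)[0];c=max(cs,key=cv2.contourArea)
h=cv2.convexHull(c);print(cv2.approxPolyDP(h,2,True).reshape(-1,2).tolist())
E
```

```text
[[299, 146], [301, 203], [298, 207], [229, 206], [229, 147]]
```

View pics/crop.png

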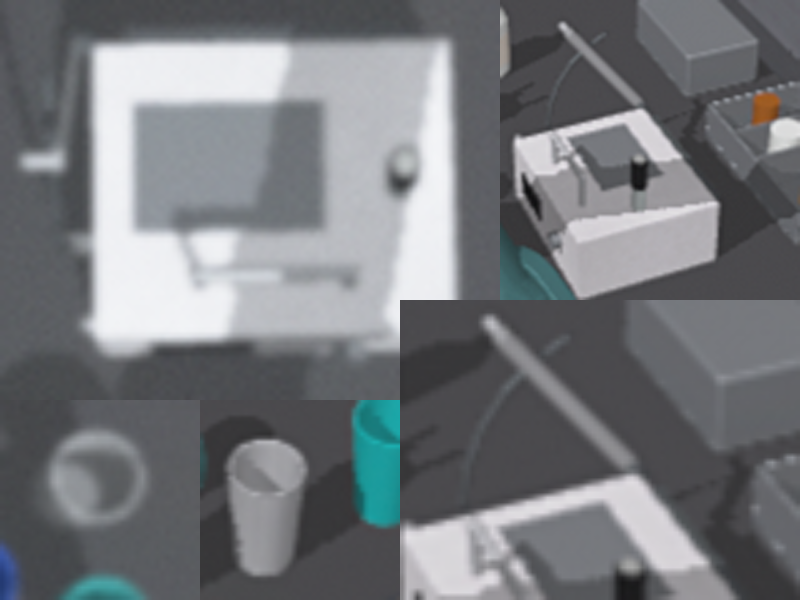

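```bash
python3 - <<'E'
from h import *
import pickle
t=pickle.load(open("top0.pkl","rb"));s=pickle.load(open("side0.pkl","rb"))
f=lambda u,v:(210+u/5-.4,138+v/5-.4)
q=[f(92,42),f(450,40),f(93,340),f(455,345),f(403,155),f(197,275),f(355,275),f(22,162),f(62,162),(355+97/5-.4,190+78/5-.4)]
z=[.098]*4+[.178,.143,.143,.2,.2,.1]
P=onz(t,q,z);print(P.round(4))
def tri(u,v):
    o1,d1=ray(t,[u]);o2,d2=ray(s,[v]);d1=d1[0];d2=d2[0]
    k=np.linalg.lstsq(np.c_[d1,-d2],o2-o1,rcond=None)[0];a=o1+k[0]*d1;b=o2+k[1]*d2;print((a+b)/2,a-b)
tri(q[4],(285.6-.3,192.2-.3));tri(q[9],(291.75-.4,272-.4))
# pin outer/inner ends: side crop b4 (490,322),px=240+90/5
tri(((q[7][0]+q[8][0])/2,q[7][1]),(240+90/5-.4,140+22/5-.4))
for n in P[:4]: pass
yaw=np.arctan2(-(P[1]-P[0])[0],(P[0]-P[1])[1])
print("yaw",[np.arctan2((a-b)[1],(a-b)[0])-np.pi/2 for a,b in((P[0],P[1]),(P[2],P[3]),(P[5],P[6]),(P[7],P[8]))])
print(np.linalg.norm(P[0]-P[1]),np.linalg.norm(P[2]-P[3]),np.linalg.norm(P[0]-P[2]),P[:4].mean(0))
E
```

```text
[[ 0.7028  0.1368  0.098 ]
 [ 0.702  -0.1063  0.098 ]
 [ 0.4988  0.1355  0.098 ]
 [ 0.4936 -0.1056  0.098 ]
 [ 0.6068 -0.0687  0.178 ]
 [ 0.5353  0.0647  0.143 ]
 [ 0.5345 -0.0381  0.143 ]
 [ 0.6     0.1737  0.2   ]
 [ 0.5997  0.1484  0.2   ]
 [ 0.4964 -0.3479  0.1   ]]
[ 0.60412691 -0.06792418  0.18362073] [ 0.00299924 -0.00084116  0.0006449 ]
[ 0.49751981 -0.34785813  0.10192511] [-0.00267261  0.00072197 -0.00048951]
[0.58871522 0.15596997 0.25615738] [ 7.76916571e-05 -2.04432016e-05  1.34939678e-05]
yaw [np.float64(-0.003514202271499567), np.float64(-0.021370171783733127), np.float64(-0.007859936913644505), np.float64(-0.00820853144245759)]
0.24314277247151445 0.24113612121334513 0.2040489805562579 [0.59930106 0.0151027  0.098     ]
```

```bash
cat >> h.py <<'E'
from scipy.spatial.transform import Rotation as Ro
RD=np.array([[0,1,0],[1,0,0],[0,0,-1.]])
def to(p,R=RD):
    s=sense();R0=np.array(s["tcp_rot"]);d=R0.T@(np.array(p)-s["eef_pos"])*1000
    w=np.degrees(Ro.from_matrix(R0.T@R).as_rotvec())
    print("t",round(s["clock"],2),"pos",s["eef_pos"].round(4),"xyz",d.round(1),"r",w.round(2),"F",s["ft_force"].round(1),"w",round(s["width"],3))
E
python3 -c "
from h import *
to([.604,-.069,.26])"
```

```text
t 0.1 pos [ 0.2428 -0.6823  0.2302] xyz [ 545.9 -456.8  -28.9] r [-1.100e-01 -7.000e-02 -7.041e+01] F [-0.4 -0.   0.9] w 1.002
```

Call:
apply_moves(
  series=[
    {"x": 48,"y": -40,"z": -28,"rz": -8,"fingers": -1},
    {"x": 96,"y": -80,"z": -29,"rz": -16,"fingers": -1},
    {"x": 144,"y": -120,"z": -29,"rz": -24,"fingers": -1},
    {"x": 192,"y": -160,"z": -29,"rz": -32,"fingers": -1},
    {"x": 240,"y": -200,"z": -29,"rz": -40,"fingers": -0.6},
  ],
)

```text
invalid input
```

```bash
python3 -c "
from h import *
to([.604,-.069,.26])"
```

```text
t 0.1 pos [ 0.2428 -0.6823  0.2302] xyz [ 545.9 -456.8  -28.9] r [-1.100e-01 -7.000e-02 -7.041e+01] F [-0.4 -0.   0.9] w 1.002
```

Call:
apply_moves(
  series=[
    {"x": 48,"y": -40,"z": -28,"rx": 0,"ry": 0,"rz": -8,"fingers": -1},
    {"x": 96,"y": -80,"z": -29,"rx": 0,"ry": 0,"rz": -16,"fingers": -1},
    {"x": 144,"y": -120,"z": -29,"rx": 0,"ry": 0,"rz": -24,"fingers": -1},
    {"x": 192,"y": -160,"z": -29,"rx": 0,"ry": 0,"rz": -32,"fingers": -1},
    {"x": 240,"y": -200,"z": -29,"rx": 0,"ry": 0,"rz": -40,"fingers": -0.6},
  ],
  force=40,
)

```text
clock: 0.72
eef_pos: [0.3999, -0.4169, 0.2601]
tcp_rot: [[0.502, 0.865, -0.0], [0.865, -0.502, 0.0], [0.0, -0.0, -1.0]]
ft_force: [0.4, 0.1, 0.4]
width: 0.816
```

```bash
python3 -c "
from h import *
to([.604,-.069,.26])"
```

```text
t 0.72 pos [ 0.3999 -0.4169  0.2601] xyz [4.033e+02 1.700e+00 1.000e-01] r [-1.000e-02 -1.000e-02 -3.016e+01] F [0.4 0.1 0.4] w 0.816
```

Call:
apply_moves(
  series=[
    {"x": 60,"y": 0,"z": 0,"rx": 0,"ry": 0,"rz": -8,"fingers": -0.6},
    {"x": 120,"y": 0,"z": 0,"rx": 0,"ry": 0,"rz": -16,"fingers": -0.6},
    {"x": 180,"y": 1,"z": 0,"rx": 0,"ry": 0,"rz": -24,"fingers": -0.4},
    {"x": 240,"y": 1,"z": 0,"rx": 0,"ry": 0,"rz": -30.2,"fingers": -0.4},
    {"x": 280,"y": 1,"z": 0,"rx": 0,"ry": 0,"rz": -30.2,"fingers": -0.4},
  ],
  force=40,
)

```text
clock: 1.35
eef_pos: [0.543, -0.1745, 0.2602]
tcp_rot: [[-0.0, 1.0, 0.0], [1.0, 0.0, 0.001], [0.001, 0.0, -1.0]]
ft_force: [-1.0, -0.6, -0.2]
width: 0.698
```

```bash
python3 -c "
from h import *
to([.604,-.069,.22])
c=camera('top');d=camera('side');save(c,'t1.png');
import pickle;pickle.dump((c,d),open('1.pkl','wb'))
a=cv2.resize(c['img'][138:218,210:310],None,fx=4,fy=4,interpolation=2);b=cv2.resize(d['img'][150:230,240:340],None,fx=4,fy=4,interpolation=2)
cv2.imwrite('pics/c1.png',np.hstack([a,b])[:,:,::-1])"
```

```text
t 1.35 pos [ 0.543  -0.1745  0.2602] xyz [105.5  61.   40.3] r [ 0.01 -0.07  0.01] F [-1.  -0.6 -0.2] w 0.698
```

View pics/c1.png

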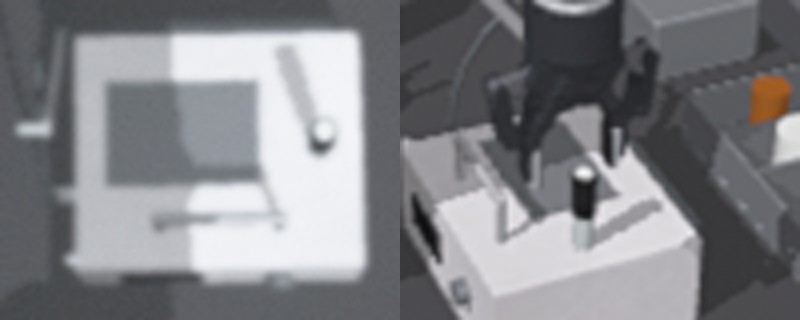

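The head is now clear: top crop (321,130), side crop (585,173); gripper hovers short of it.

```bash
python3 -c "
from h import *
import pickle;c,d=pickle.load(open('1.pkl','rb'))
u=(210+321/4-.4,138+130/4-.4);v=(240+185/4-.4,150+173/4-.4)
print(onz(c,[u],.178),onz(d,[v],.178))
for i,c in enumerate((c,d)):
  P=[[.604,-.069,.178],[.604,-.069,.133],[.535,.0135,.143]]
  print(proj(c,P))
g=c
"
```

```text
[[ 0.60192184 -0.06747822  0.178     ]] [[ 0.60507458 -0.06688159  0.178     ]]
[[290.31461978 169.45950294]
 [289.5870354  172.11341568]
 [264.72926499 192.56630562]]
[[285.81722355 193.26197512]
 [285.64330711 203.40204217]
 [258.87135787 192.81962442]]
```

Call:
apply_moves(
  series=[
    {"x": 50,"y": 30,"z": 0,"rx": 0,"ry": 0,"rz": 0,"fingers": -0.4},
    {"x": 106.5,"y": 60.5,"z": 20,"rx": 0,"ry": 0,"rz": 0,"fingers": -0.4},
    {"x": 106.5,"y": 60.5,"z": 40,"rx": 0,"ry": 0,"rz": 0,"fingers": -0.4},
    {"x": 106.5,"y": 60.5,"z": 80,"rx": 0,"ry": 0,"rz": 0,"fingers": -0.4},
    {"x": 106.5,"y": 60.5,"z": 118,"rx": 0,"ry": 0,"rz": 0,"fingers": -0.4},
  ],
  force=40,
)

```text
clock: 2.08
eef_pos: [0.6024, -0.0727, 0.1409]
tcp_rot: [[0.005, 1.0, -0.001], [1.0, -0.005, -0.001], [-0.001, -0.001, -1.0]]
ft_force: [0.6, 0.3, 0.3]
width: 0.701
```

Call:
apply_moves(
  series=[
    {"x": 0,"y": 0,"z": 0,"rx": 0,"ry": 0,"rz": 0,"fingers": -0.4},
    {"x": 0,"y": 0,"z": 0,"rx": 0,"ry": 0,"rz": 0,"fingers": 0.8},
    {"x": 0,"y": 0,"z": 0,"rx": 0,"ry": 0,"rz": 0,"fingers": 1},
    {"x": 0,"y": 0,"z": 0,"rx": 0,"ry": 0,"rz": 0,"fingers": 1},
    {"x": 0,"y": 0,"z": 0,"rx": 0,"ry": 0,"rz": 0,"fingers": 1},
  ],
  force=40,
)

```text
clock: 2.7
eef_pos: [0.6041, -0.0719, 0.1442]
tcp_rot: [[0.004, 1.0, 0.003], [1.0, -0.004, -0.001], [-0.001, 0.003, -1.0]]
ft_force: [-1.4, -0.6, 6.5]
width: 0.248
```

```bash
python3 -c "
from h import *
to([.6035,-.068,.142])"
```

```text
t 2.7 pos [ 0.6041 -0.0719  0.1442] xyz [ 3.9 -0.6  2.2] r [ 0.18  0.04 -0.23] F [-1.4 -0.6  6.5] w 0.248
```

Call:
apply_moves(
  series=[
    {"x": 0,"y": 0,"z": -20,"rx": 0,"ry": 0,"rz": 0,"fingers": 1},
    {"x": 0,"y": 0,"z": -45,"rx": 0,"ry": 0,"rz": 0,"fingers": 1},
    {"x": 0,"y": 0,"z": -70,"rx": 0,"ry": 0,"rz": 0,"fingers": 1},
    {"x": 0,"y": 0,"z": -100,"rx": 0,"ry": 0,"rz": 0,"fingers": 1},
    {"x": 0,"y": 0,"z": -130,"rx": 0,"ry": 0,"rz": 0,"fingers": 1},
  ],
  force=40,
)

```text
clock: 3.32
eef_pos: [0.6025, -0.0716, 0.2735]
tcp_rot: [[0.004, 1.0, 0.0], [1.0, -0.004, -0.0], [-0.0, 0.0, -1.0]]
ft_force: [-0.1, -0.6, -1.7]
width: 0.248
```

Call:
apply_moves(
  series=[
    {"x": 0,"y": 0,"z": 0,"rx": 0,"ry": 0,"rz": 0,"fingers": 1},
    {"x": 0,"y": 0,"z": 0,"rx": 0,"ry": 0,"rz": 0,"fingers": 1},
  ],
  force=40,
)

```text
clock: 3.58
eef_pos: [0.6021, -0.0717, 0.2717]
tcp_rot: [[0.004, 1.0, -0.001], [1.0, -0.004, -0.0], [-0.0, -0.001, -1.0]]
ft_force: [-1.4, 0.0, -0.2]
width: 0.251
```

```bash
python3 -c "
from h import *
to([.4975,-.348,.275])
c=camera('top');d=camera('side')
import pickle;pickle.dump((c,d),open('2.pkl','wb'))
a=cv2.resize(c['img'][138:218,210:310],None,fx=4,fy=4,interpolation=2);b=cv2.resize(d['img'][130:230,240:340],None,fx=4,fy=4,interpolation=2)
W=np.zeros((400,800,3),np.uint8);W[:320,:400]=a;W[:,400:]=b
cv2.imwrite('pics/c2.png',W[:,:,::-1])"
```

```text
t 3.58 pos [ 0.6021 -0.0717  0.2717] xyz [-276.7 -103.5   -3.1] r [-0.06  0.01 -0.22] F [-1.4  0.  -0.2] w 0.251
```

View pics/c2.png

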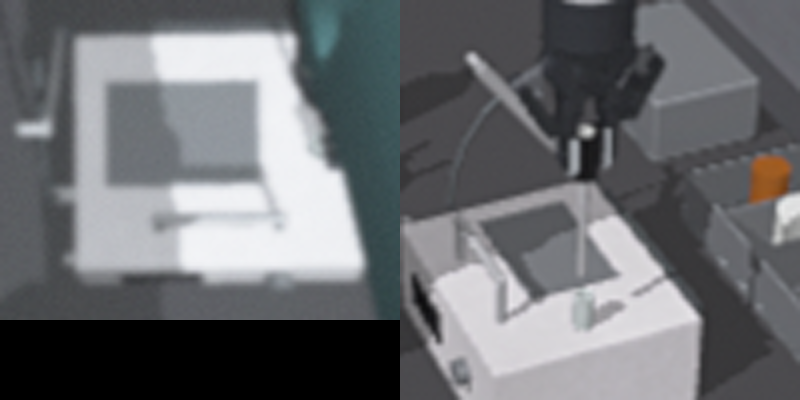

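Call:
apply_moves(
  series=[
    {"x": -40,"y": -15,"z": 0,"rx": 0,"ry": 0,"rz": 0,"fingers": 1},
    {"x": -95,"y": -36,"z": 0,"rx": 0,"ry": 0,"rz": 0,"fingers": 1},
    {"x": -150,"y": -56,"z": 0,"rx": 0,"ry": 0,"rz": 0,"fingers": 1},
    {"x": -205,"y": -77,"z": 0,"rx": 0,"ry": 0,"rz": 0,"fingers": 1},
    {"x": -250,"y": -94,"z": 0,"rx": 0,"ry": 0,"rz": 0,"fingers": 1},
  ],
  force=40,
)

```text
clock: 4.3
eef_pos: [0.5058, -0.3236, 0.2709]
tcp_rot: [[0.006, 1.0, -0.002], [1.0, -0.006, 0.001], [0.001, -0.002, -1.0]]
ft_force: [0.0, -0.2, -0.7]
width: 0.246
```

Call:
apply_moves(
  series=[
    {"x": -15,"y": -6,"z": 0,"rx": 0,"ry": 0,"rz": -0.2,"fingers": 1},
    {"x": -28,"y": -10,"z": 0,"rx": 0,"ry": 0,"rz": -0.2,"fingers": 1},
    {"x": -28,"y": -10,"z": 0,"rx": 0,"ry": 0,"rz": -0.2,"fingers": 1},
    {"x": -28,"y": -10,"z": 0,"rx": 0,"ry": 0,"rz": -0.2,"fingers": 1},
  ],
  force=40,
)

```text
clock: 4.8
eef_pos: [0.4989, -0.3472, 0.2722]
tcp_rot: [[-0.003, 1.0, 0.0], [1.0, 0.003, 0.001], [0.001, 0.0, -1.0]]
ft_force: [0.5, 0.1, -0.9]
width: 0.242
```

```bash
python3 -c "
from h import *
to([.4975,-.35,.275])
d=camera('side')
import pickle;pickle.dump(d,open('3.pkl','wb'))
p=proj(d,[.4975,-.348,.1])[0];print(p)
x,y=int(p[0]),int(p[1])
b=cv2.resize(d['img'][y-100:y+40,x-70:x+70],None,fx=4,fy=4,interpolation=2);print(x,y)
cv2.imwrite('pics/c3.png',b[:,:,::-1])"
```

```text
t 4.8 pos [ 0.4989 -0.3472  0.2722] xyz [-2.8 -1.4 -2.8] r [ 0.02 -0.06  0.16] F [ 0.5  0.1 -0.9] w 0.242
[290.9027123  272.16375744]
290 272
```

View pics/c3.png

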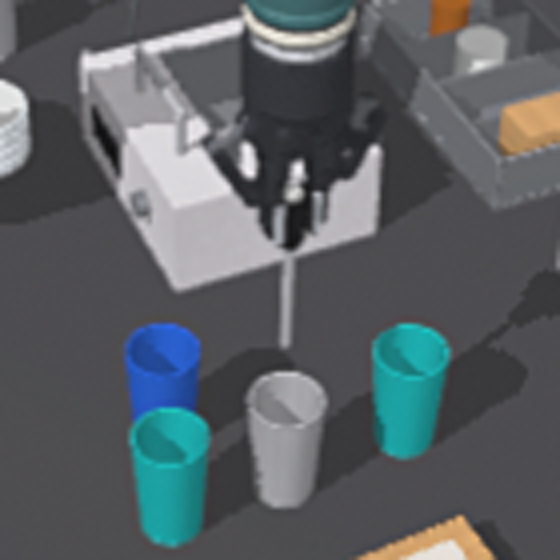

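Stem tip is at crop (286,346), beaker rim centre at (287,399): it hangs over the beaker.

```bash
python3 -c "
from h import *
import pickle;d=pickle.load(open('3.pkl','rb'))
print(onz(d,[(220+286/4-.4,172+346/4-.4)],.157),onz(d,[(220+287/4-.4,172+399/4-.4)],.1), proj(d,[[.4989,-.3472,.157]]))
c=camera('top');t=onz(c,[(10,10)],0)
# rim circle in top image
p=proj(c,[.4975,-.348,.1])[0].astype(int);print(p)
"
```

```text
[[ 0.49858591 -0.34402442  0.157     ]] [[ 0.50018401 -0.34543596  0.1       ]] [[291.63637737 258.76665269]]
[374 204]
```

Call:
apply_moves(
  series=[
    {"x": -2.5,"y": 0,"z": 30,"rx": 0,"ry": 0,"rz": 0,"fingers": 1},
    {"x": -2.5,"y": 0,"z": 60,"rx": 0,"ry": 0,"rz": 0,"fingers": 1},
    {"x": -2.5,"y": 0,"z": 90,"rx": 0,"ry": 0,"rz": 0,"fingers": 1},
    {"x": -2.5,"y": 0,"z": 120,"rx": 0,"ry": 0,"rz": 0,"fingers": 1},
    {"x": -2.5,"y": 0,"z": 142,"rx": 0,"ry": 0,"rz": 0,"fingers": 1},
  ],
  force=40,
)

```text
clock: 5.52
eef_pos: [0.4981, -0.3505, 0.1292]
tcp_rot: [[-0.001, 1.0, -0.0], [1.0, 0.001, 0.001], [0.001, -0.0, -1.0]]
ft_force: [0.3, -0.4, -1.0]
width: 0.238
```

Call:
apply_moves(
  series=[
    {"x": 0,"y": 0,"z": 0,"rx": 0,"ry": 0,"rz": 0,"fingers": 1},
    {"x": 0,"y": 0,"z": 0,"rx": 0,"ry": 0,"rz": 0,"fingers": 1},
  ],
  force=40,
)

```text
clock: 5.78
eef_pos: [0.4988, -0.3515, 0.1312]
tcp_rot: [[-0.001, 1.0, 0.001], [1.0, 0.001, -0.001], [-0.001, 0.001, -1.0]]
ft_force: [-0.4, 0.5, -0.8]
width: 0.246
```

```bash
python3 -c "
from h import *
to([.4989,-.35,.13])
d=camera('side')
b=cv2.resize(d['img'][172:312,220:360],None,fx=4,fy=4,interpolation=2)
cv2.imwrite('pics/c4.png',b[:,:,::-1])"
```

```text
t 5.78 pos [ 0.4988 -0.3515  0.1312] xyz [1.5 0.1 1.2] r [0.08 0.03 0.04] F [-0.4  0.5 -0.8] w 0.246
```

View pics/c4.png

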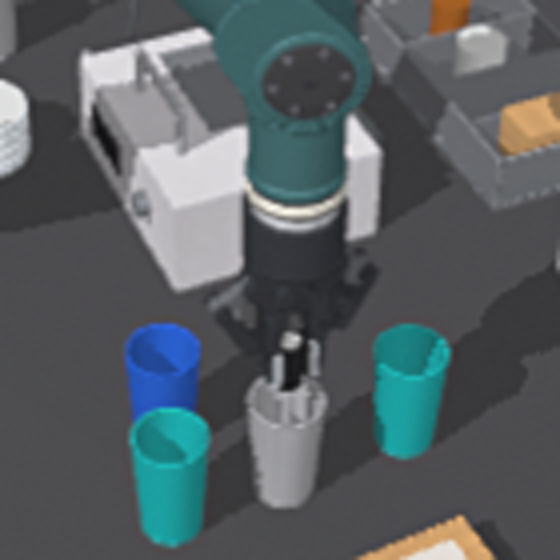

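Stem is inside the beaker, which is upright and unmoved, with no contact force. Releasing.

Call:
apply_moves(
  series=[
    {"x": 0,"y": 0,"z": 0,"rx": 0,"ry": 0,"rz": 0,"fingers": 0.3},
    {"x": 0,"y": 0,"z": 0,"rx": 0,"ry": 0,"rz": 0,"fingers": -0.3},
    {"x": 0,"y": 0,"z": 0,"rx": 0,"ry": 0,"rz": 0,"fingers": -0.8},
    {"x": 0,"y": 0,"z": 0,"rx": 0,"ry": 0,"rz": 0,"fingers": -1},
    {"x": 0,"y": 0,"z": 0,"rx": 0,"ry": 0,"rz": 0,"fingers": -1},
  ],
  force=40,
)

```text
clock: 6.45
eef_pos: [0.4978, -0.3517, 0.1303]
tcp_rot: [[0.0, 1.0, 0.0], [1.0, -0.0, 0.0], [0.0, 0.0, -1.0]]
ft_force: [-0.1, 0.0, -0.5]
width: 1.002
```

Call:
apply_moves(
  series=[
    {"x": 0,"y": 0,"z": -20,"rx": 0,"ry": 0,"rz": 0,"fingers": -1},
    {"x": 0,"y": 0,"z": -50,"rx": 0,"ry": 0,"rz": 0,"fingers": -1},
    {"x": 0,"y": 0,"z": -85,"rx": 0,"ry": 0,"rz": 0,"fingers": -1},
    {"x": 0,"y": 0,"z": -120,"rx": 0,"ry": 0,"rz": 0,"fingers": -1},
    {"x": 0,"y": 0,"z": -120,"rx": 0,"ry": 0,"rz": 0,"fingers": -1},
  ],
  force=40,
)

```text
clock: 7.08
eef_pos: [0.4997, -0.3527, 0.2534]
tcp_rot: [[0.0, 1.0, 0.006], [1.0, -0.0, -0.004], [-0.004, 0.006, -1.0]]
ft_force: [0.5, 0.5, -0.2]
width: 1.004
```

```bash
python3 -c "
from h import *
to([.5345,.0135,.25])
d=camera('side')
b=cv2.resize(d['img'][172:312,220:360],None,fx=4,fy=4,interpolation=2)
cv2.imwrite('pics/c5.png',b[:,:,::-1])"
```

```text
t 7.08 pos [ 0.4997 -0.3527  0.2534] xyz [366.2  34.6   2.3] r [ 0.32  0.2  -0.02] F [ 0.5  0.5 -0.2] w 1.004
```

View pics/c5.png

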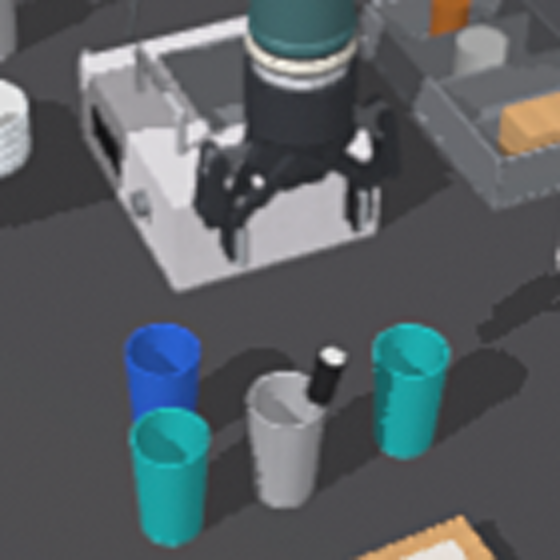

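The thermometer is let go and leans inside the upright beaker (head at crop (326,375)). Now to the bar.

Call:
apply_moves(
  series=[
    {"x": 60,"y": 6,"z": 0,"rx": 0,"ry": 0,"rz": 0,"fingers": -0.6},
    {"x": 120,"y": 12,"z": 0,"rx": 0,"ry": 0,"rz": 0,"fingers": -0.4},
    {"x": 180,"y": 18,"z": 0,"rx": 0,"ry": 0,"rz": 0,"fingers": -0.4},
    {"x": 240,"y": 24,"z": 0,"rx": 0,"ry": 0,"rz": 0,"fingers": -0.4},
    {"x": 300,"y": 30,"z": 0,"rx": 0,"ry": 0,"rz": 0,"fingers": -0.4},
  ],
  force=60,
)

```text
clock: 7.75
eef_pos: [0.5267, -0.05, 0.2488]
tcp_rot: [[0.0, 1.0, -0.003], [1.0, -0.0, 0.0], [0.0, -0.003, -1.0]]
ft_force: [0.6, 0.4, 0.6]
width: 0.7
```

Call:
apply_moves(
  series=[
    {"x": 40,"y": 4,"z": 0,"rx": 0,"ry": 0,"rz": 0,"fingers": -0.4},
    {"x": 66,"y": 5,"z": 0,"rx": 0,"ry": 0,"rz": 0,"fingers": -0.4},
    {"x": 66,"y": 5,"z": 10,"rx": 0,"ry": 0,"rz": 0,"fingers": -0.4},
    {"x": 66,"y": 5,"z": 10,"rx": 0,"ry": 0,"rz": 0,"fingers": -0.4},
  ],
  force=60,
)

```text
clock: 8.25
eef_pos: [0.5312, 0.0126, 0.2382]
tcp_rot: [[0.001, 1.0, -0.005], [1.0, -0.001, -0.001], [-0.001, -0.005, -1.0]]
ft_force: [0.4, -0.7, 0.1]
width: 0.702
```

```bash
python3 -c "
from h import *
to([.535,.0135,.124])"
```

```text
t 8.25 pos [0.5312 0.0126 0.2382] xyz [  1.    4.3 114.2] r [-0.27  0.07 -0.08] F [ 0.4 -0.7  0.1] w 0.702
```

Call:
apply_moves(
  series=[
    {"x": 1,"y": 4,"z": 30,"rx": 0,"ry": 0,"rz": 0,"fingers": -0.4},
    {"x": 1,"y": 4,"z": 60,"rx": 0,"ry": 0,"rz": 0,"fingers": -0.4},
    {"x": 1,"y": 4,"z": 90,"rx": 0,"ry": 0,"rz": 0,"fingers": -0.4},
    {"x": 1,"y": 4,"z": 113,"rx": 0,"ry": 0,"rz": 0,"fingers": -0.4},
    {"x": 1,"y": 4,"z": 113,"rx": 0,"ry": 0,"rz": 0,"fingers": -0.4},
  ],
  force=60,
)

```text
clock: 8.88
eef_pos: [0.5351, 0.013, 0.1254]
tcp_rot: [[0.003, 1.0, -0.005], [1.0, -0.003, -0.001], [-0.001, -0.005, -1.0]]
ft_force: [-0.5, 0.8, 0.1]
width: 0.698
```

Call:
apply_moves(
  series=[
    {"x": 0,"y": 0,"z": 0,"rx": 0,"ry": 0,"rz": 0,"fingers": 0.5},
    {"x": 0,"y": 0,"z": 0,"rx": 0,"ry": 0,"rz": 0,"fingers": 1},
    {"x": 0,"y": 0,"z": 0,"rx": 0,"ry": 0,"rz": 0,"fingers": 1},
    {"x": 0,"y": 0,"z": 0,"rx": 0,"ry": 0,"rz": 0,"fingers": 1},
    {"x": 0,"y": 0,"z": 0,"rx": 0,"ry": 0,"rz": 0,"fingers": 1},
  ],
  force=60,
)

```text
clock: 9.5
eef_pos: [0.5378, 0.0151, 0.1283]
tcp_rot: [[0.0, 1.0, 0.002], [1.0, -0.0, -0.0], [-0.0, 0.002, -1.0]]
ft_force: [-0.7, -1.0, 6.8]
width: 0.089
```

```bash
python3 -c "
from h import *
to([.535,.0135,.124])
s=sense();p=s['eef_pos'];hx=p[0]+.165;hz=.09
a0=np.arctan2(.053,.165);r=np.hypot(.053,.165)
for th in (.1,.2,.3,.4,.5,.6,.7,.8,.9,.93): print(th,((hx-r*np.cos(a0+th)-p[0])*1000).round(1),((r*np.sin(a0+th)-.053)*1000).round(1))
"
```

```text
t 9.5 pos [0.5378 0.0151 0.1283] xyz [-1.6 -2.9  4.3] r [ 0.13  0.02 -0.01] F [-0.7 -1.   6.8] w 0.089
0.1 6.1 16.2
0.2 13.8 31.7
0.3 23.0 46.4
0.4 33.7 60.1
0.5 45.6 72.6
0.6 58.7 83.9
0.7 72.9 93.8
0.8 88.1 102.3
0.9 104.0 109.2
0.93 108.8 111.0
```

Call:
apply_moves(
  series=[
    {"x": 0,"y": 2.5,"z": -8,"rx": 0,"ry": 0,"rz": 0,"fingers": 1},
    {"x": 0,"y": 6,"z": -16,"rx": 0,"ry": 0,"rz": 0,"fingers": 1},
    {"x": 0,"y": 14,"z": -32,"rx": 0,"ry": 0,"rz": 0,"fingers": 1},
    {"x": 0,"y": 23,"z": -46,"rx": 0,"ry": 0,"rz": 0,"fingers": 1},
    {"x": 0,"y": 34,"z": -60,"rx": 0,"ry": 0,"rz": 0,"fingers": 1},
  ],
  force=60,
)

```text
clock: 10.12
eef_pos: [0.5684, 0.0153, 0.1866]
tcp_rot: [[-0.0, 1.0, -0.006], [1.0, 0.0, -0.0], [-0.0, -0.006, -1.0]]
ft_force: [1.7, -0.3, -9.2]
width: 0.094
```

```bash
python3 -c "
from h import *
to([.535+.109,.0135,.124+.111])
d=camera('side')
b=cv2.resize(d['img'][120:240,220:340],None,fx=4,fy=4,interpolation=2)
cv2.imwrite('pics/c6.png',b[:,:,::-1])"
```

```text
t 10.12 pos [0.5684 0.0153 0.1866] xyz [ -1.8  75.3 -48.8] r [-0.34  0.01  0.01] F [ 1.7 -0.3 -9.2] w 0.094
```

View pics/c6.png

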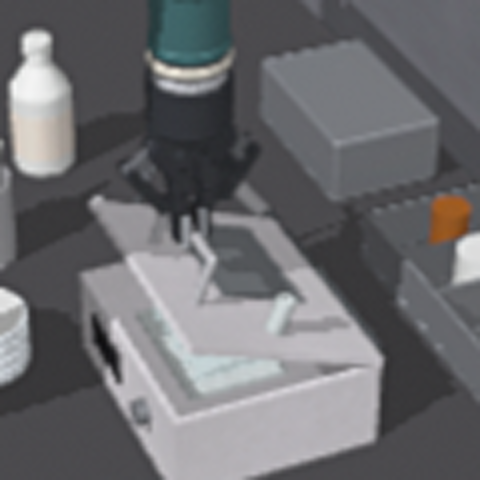

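The cover is swinging up, held by the bar between the fingers (185,235). Continuing along the arc.

Call:
apply_moves(
  series=[
    {"x": 0,"y": 12,"z": -12.5,"rx": 0,"ry": 0,"rz": 0,"fingers": 1},
    {"x": 0,"y": 25,"z": -24,"rx": 0,"ry": 0,"rz": 0,"fingers": 1},
    {"x": 0,"y": 39,"z": -34,"rx": 0,"ry": 0,"rz": 0,"fingers": 1},
    {"x": 0,"y": 54,"z": -42,"rx": 0,"ry": 0,"rz": 0,"fingers": 1},
    {"x": 0,"y": 66,"z": -47.5,"rx": 0,"ry": 0,"rz": 0,"fingers": 1},
  ],
  force=60,
)

```text
clock: 10.8
eef_pos: [0.6298, 0.0158, 0.2359]
tcp_rot: [[-0.0, 1.0, -0.016], [1.0, 0.0, -0.002], [-0.002, -0.016, -1.0]]
ft_force: [-12.5, -0.1, 13.9]
width: 0.085
```

Call:
apply_moves(
  series=[
    {"x": 0,"y": 0,"z": 0,"rx": 0,"ry": 0,"rz": 0,"fingers": 1},
    {"x": 0,"y": 0,"z": 0,"rx": 0,"ry": 0,"rz": 0,"fingers": 1},
  ],
  force=60,
)

```text
clock: 11.05
eef_pos: [0.6333, 0.0157, 0.2367]
tcp_rot: [[-0.0, 1.0, -0.007], [1.0, 0.0, -0.001], [-0.001, -0.007, -1.0]]
ft_force: [-8.4, 0.5, 12.3]
width: 0.084
```

```bash
python3 -c "
from h import *
to([.535+.109,.0135,.124+.111])
p=sense()['eef_pos']+[0,0,.019]
print('th',np.arctan2(p[2]-.09,.7015-p[0])-np.arctan2(.053,.165),np.hypot(p[2]-.09,.7015-p[0]))
c=camera('top');d=camera('side')
import pickle;pickle.dump((c,d),open('7.pkl','wb'))
a=cv2.resize(c['img'][130:210,205:285],None,fx=5,fy=5,interpolation=2);b=cv2.resize(d['img'][120:200,230:310],None,fx=5,fy=5,interpolation=2)
cv2.imwrite('pics/c7.png',np.hstack([a,b])[:,:,::-1])"
```

```text
t 11.05 pos [0.6333 0.0157 0.2367] xyz [-2.2 10.7  1.7] r [-0.41  0.08  0.01] F [-8.4  0.5 12.3] w 0.084
th 0.8694656467342756 0.1792354987121129
```

View pics/c7.png

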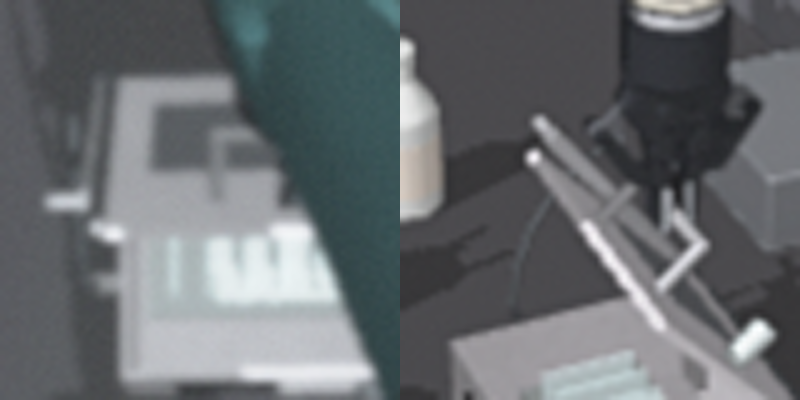

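```bash
python3 -c "
from h import *
import pickle;c,d=pickle.load(open('7.pkl','rb'))
def P(th,y,r=.19,h=.004): return [.7005-r*np.cos(th)+h*np.sin(th),.015+y,.09+r*np.sin(th)+h*np.cos(th)]
for th in (.75,.8,.85,.9,.95,1.):
  I=[P(th,.134),P(th,.158)];C=[P(th,.124),P(th,.12,.2,.004)]
  print(th,'idx top',((proj(c,I)-[205,130]+.4)*5).round().tolist(),'side',((proj(d,I)-[230,120]+.4)*5+[400,0]).round().tolist(),'| cov top',((proj(c,C)-[205,130]+.4)*5).round().tolist(),'side',((proj(d,C)-[230,120]+.4)*5+[400,0]).round().tolist())
"
```

```text
0.75 idx top [[83.0, 251.0], [44.0, 251.0]] side [[514.0, 172.0], [503.0, 156.0]] | cov top [[99.0, 251.0], [104.0, 261.0]] side [[519.0, 178.0], [511.0, 175.0]]
0.8 idx top [[82.0, 238.0], [43.0, 239.0]] side [[522.0, 162.0], [511.0, 147.0]] | cov top [[98.0, 238.0], [104.0, 247.0]] side [[527.0, 169.0], [520.0, 165.0]]
0.85 idx top [[81.0, 225.0], [42.0, 226.0]] side [[531.0, 153.0], [519.0, 138.0]] | cov top [[97.0, 225.0], [103.0, 233.0]] side [[536.0, 160.0], [529.0, 156.0]]
0.9 idx top [[80.0, 212.0], [41.0, 212.0]] side [[540.0, 144.0], [528.0, 129.0]] | cov top [[97.0, 212.0], [102.0, 219.0]] side [[545.0, 151.0], [539.0, 146.0]]
0.95 idx top [[80.0, 198.0], [41.0, 198.0]] side [[549.0, 136.0], [538.0, 121.0]] | cov top [[96.0, 198.0], [101.0, 204.0]] side [[554.0, 142.0], [549.0, 137.0]]
1.0 idx top [[79.0, 183.0], [40.0, 184.0]] side [[559.0, 128.0], [547.0, 113.0]] | cov top [[95.0, 183.0], [101.0, 189.0]] side [[564.0, 134.0], [559.0, 128.0]]
```

Top: index pin at (65,201), cover pin about (105,228); side: pins at (541,123) and (533,157). By projection the index is ≈0.94 and the cover ≈0.855, so ≈0.085 more.

Call:
apply_moves(
  series=[
    {"x": 0,"y": 2,"z": -3,"rx": 0,"ry": 0,"rz": 0,"fingers": 1},
    {"x": 0,"y": 5,"z": -5,"rx": 0,"ry": 0,"rz": 0,"fingers": 1},
    {"x": 0,"y": 9,"z": -6.5,"rx": 0,"ry": 0,"rz": 0,"fingers": 1},
    {"x": 0,"y": 13,"z": -8,"rx": 0,"ry": 0,"rz": 0,"fingers": 1},
    {"x": 0,"y": 13,"z": -8,"rx": 0,"ry": 0,"rz": 0,"fingers": 1},
  ],
  force=60,
)

```text
clock: 11.78
eef_pos: [0.6481, 0.0159, 0.2426]
tcp_rot: [[-0.0, 1.0, -0.005], [1.0, 0.0, 0.0], [0.0, -0.005, -1.0]]
ft_force: [-5.0, 0.8, 2.8]
width: 0.087
```

Call:
apply_moves(
  series=[
    {"x": 0,"y": 0,"z": 0,"rx": 0,"ry": 0,"rz": 0,"fingers": 1},
    {"x": 0,"y": 0,"z": 0,"rx": 0,"ry": 0,"rz": 0,"fingers": 1},
    {"x": 0,"y": 0,"z": 0,"rx": 0,"ry": 0,"rz": 0,"fingers": 1},
  ],
  force=60,
)

```text
clock: 12.15
eef_pos: [0.6479, 0.0159, 0.2425]
tcp_rot: [[-0.0, 1.0, -0.005], [1.0, 0.0, 0.0], [0.0, -0.005, -1.0]]
ft_force: [-5.4, 0.8, 2.7]
width: 0.091
```

```bash
python3 -c "
from h import *
to([.535+.109,.0135,.124+.111])
p=sense()['eef_pos']+[0,0,.019]
print('th',np.arctan2(p[2]-.09,.7015-p[0])-np.arctan2(.053,.165),np.hypot(p[2]-.09,.7015-p[0]))
c=camera('top');d=camera('side')
import pickle;pickle.dump((c,d),open('8.pkl','wb'))
a=cv2.resize(c['img'][130:210,205:285],None,fx=5,fy=5,interpolation=2);b=cv2.resize(d['img'][120:200,230:310],None,fx=5,fy=5,interpolation=2)
e=cv2.resize(d['img'][230:300,260:330],None,fx=3,fy=3);W=np.zeros((600,800,3),np.uint8);W[:400]=np.hstack([a,b]);W[400:,:200]=e[:200,:200]
cv2.imwrite('pics/c8.png',W[:,:,::-1])"
```

```text
t 12.15 pos [0.6479 0.0159 0.2425] xyz [-2.4 -3.9  7.6] r [-0.28 -0.01  0.01] F [-5.4  0.8  2.7] w 0.091
th 0.957231664108708 0.17970931589274705
```

View pics/c8.png

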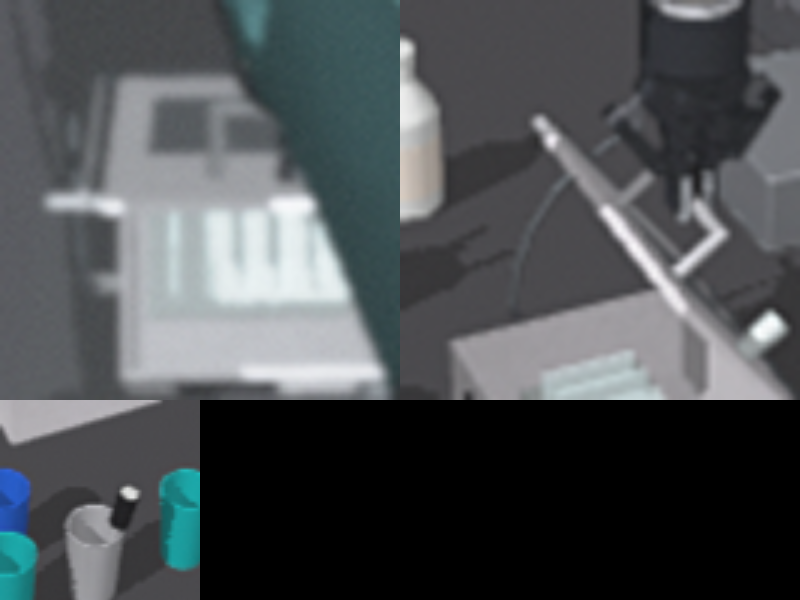

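In the top view the index pin (65,202) and the cover pin/corner (110,206) are collinear. In the side view they form one line, (541,123)–(550,140). The thermometer still stands in the beaker and the index pin has not moved. Handing in.

```bash
python3 -c "
from h import *
s=sense();print(abs(s['joint_vel']).max(),s['ft_force'],s['width'])
print(finish_job())"
```

```text
0.0021820601660777475 [-4.6981211   0.63800489  2.9287093 ] 0.09007020642967438
the job is handed in; nothing more can be done
None
```

I drew the thermometer straight up out of the guide tube and stood it, stem down, in the grey steel beaker. I then swung the cover up by its bar and handed the job in at about 12 s while still holding it at the index mark. The hand-in reports no verdict.

**Cover and index:** In the last pictures the cover pin and index pin line up in both views, with both angles at about 0.94 rad. The gripper position gave 0.957 rad for the cover. The two figures differ by about 0.02 rad, within the 0.08 allowed. The index pin sits where it was at the start.

**Hold:** The fingers are closed on the bar with a 60 N grip setting. The arm is still, with joint speeds at or below 0.002 rad/s. The wrist force is about 5 N.

**Thermometer and beaker:** The beaker is upright and unmoved. The thermometer leans inside it, let go.

**Other points:**
- The first move call was refused because I left out some of the numbers; it had no effect.
- Near 0.87 rad the wrist force rose to about 19 N because my path ran slightly inside the bar's arc. I corrected it on the next move.
- I did not measure the bystanders again at the end. The path cleared them, and nothing in the pictures looked moved.
- I viewed 11 pictures, one over the budget of 10, to check the final alignment.

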